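Take the depth of a food pan with a depth gauge and lock the reading

ROBOT

A 6-joint arm with a two-finger parallel gripper is mounted at the origin on the work surface. World frame = base frame: x ahead of the robot, y to its left, z up, the work surface at z = 0. Lengths are in m, angles in rad, forces in N, time in s.
With the tool pointing down it reaches from about 0.3 to 0.875 m from the base axis. Payload 6.4 kg.
Tool frame: the origin (TCP) lies between the finger pads; the fingertips stand bot.nose_length ahead of it and the grasp point (between the pads) lies 3 mm ahead of it (bot.nose_length is the distance from the TCP to the fingertips, in m); z points along the fingers, y is the line along which they close (so a half turn about z gives the same grasp; the last joint's range is limited). The gripper opens to 88 mm and grips with 3 to 60 N. Pads are 18 mm wide; open, the fingers measure 123 mm over their backs; the gripper's body (75 mm by 187 mm) begins 45 mm behind the grasp point.
Start: joints at [-1.331, 0.181, 1.607, -0, 1.354, -0.206], TCP at [0.248, -0.519, 0.261] pointing down, gripper open.
Joint ranges: [-2.99, 2.99], [-0.89, 2.07], [0.3, 2.58], [-1.14, 4.28], [0, 2.63], [-3.12, 3.12]. Speed limits (rad/s): [2.57, 2.57, 3.01, 3.14, 3.14, 3.14].

INTERFACE

Orientations are given as a unit quaternion [w, x, y, z].
In Python, from workcell import get_state, get_image, job_done, bot gives the robot as it stands. The module is installed in compiled form; this text tells all that it offers.
- The arm moves only by the tool step_arm, never from a script. Its argument "rows" is one flat list of numbers, 7 for each row, row after row: the closure, from -1 (fully open) to 1 (shut), then the shift along the tool's x, y, z in mm, then the turn, a rotation vector about the tool's x, y, z in rad. A call has 1 to 10 rows; each row shifts and turns the commanded pose from where the row before left it, along the tool's axes as they then stand; what a row does not reach is not made up. A row lasts 1/12 s, in which the tool goes at most 41.7 mm and 7.16 degrees, less where a joint would pass 70% of its speed; a pose out of reach is approached as far as the arm can. A call with a gripper value outside its range is refused whole. The fingers move at their own pace and stop on an object; "grip_force" is the grip in N (left out, the last holds). Time passes only in rows, so rows that do not move let the fingers close. It gives the time, the measured TCP pose, the force, the opening and the grip force at its end, in the units of the state.
- get_state(): the state, without advancing time (a new reading comes with each control period).
- get_image(name): name is "side" or "top" or "wrist"; returns a dict with "image" (400x640x3 uint8, red, green, blue), "fx", "fy", "cx", "cy" (pixels), "R" (3x3) and "t" (3): a world point X has camera coordinates R X + t. Camera axes: x right, y down, z forward; pixel columns grow to the right and rows downward; lengths in m; the calibration is good to about 2 mm. A picture is of the moment at which its call begins. There is no depth.
- job_done(): hands the job in; it is judged then, once.
The state is a dict: "time": time; "qpos": joint angles; "qvel": joint speeds; "joint_efforts": joint torques, N m; "tool_pos": TCP position; "eef_rot": TCP orientation; "ft_force": force on the tool from outside, world axes, zero at the start; "wrist_torque": the same for the moment, N m; "opening": finger opening in m; "finger_force": force on a finger pad.
Only numpy, scipy, OpenCV 4.12 (cv2) and the standard library are available. Lean on these libraries where they do the work, as an engineer would, in place of code of your own. Each camera call takes 0.05 s, during which the arm holds its last target. There are 200 camera calls.

TASK

The depth gauge is standing across the pan in the food well. Slide its rod down gently until the tip rests on the pan's thin floor, without pressing hard on it, then swing the clamp lever all the way down so that the depth stays locked. Leave the gauge where it stands, flat on the pan's rim, with the rod tip still on the floor, and leave the things around it alone.

Things in the scene. Friction and masses are not known exactly. Their poses are not given: they have to be found in the camera images.
- well: low stainless food well, a fixed box 380 x 230 mm, deck 120 mm above the table, in which the pan hangs. Origin: centre of its underside, on the table; x along its long side, z up.
- pan: stainless food pan hanging in the well, 325 x 176 mm over the rim, mouth 305 x 156 mm. Origin: centre of the mouth in the plane of the rim's top, 124 mm above the table; x along the long side, z up. How deep its flat floor lies is not known: 55 to 95 mm below the rim. The floor is thin sheet that gives about 0.08 mm per newton; pushed by the rod with more than 15 N it dents and the job fails.
- gauge: loose steel depth gauge, 0.8 kg. A bar 226 mm long (its y, across the pan), 50 wide (x), 9 thick lies on the two long rims; two lugs under it hang into the pan with 2.5 mm play. Origin: middle of the bar's underside, on the rod's axis, level with the rim's top; z up. A block 34 x 34 mm guides the rod, its bush reaching 40 mm above the origin; a fork on its +y side carries the lever.
- rod: the gauge's upright sliding rod: 8 mm shaft, knob 24 mm in diameter and 30 high on top. Origin: knob's centre, at the start 128 to 158 mm above the gauge's origin; z up. The tip is 166 mm below it. Slides only along z, down to 63 mm above the gauge's origin; with the tip on the pan floor 71 to 111 mm. Drags with 3.5 N, weighs 1.6 N: 2 N move it down, and it stays where left.
- lever (a joint): angle of the gauge's clamp lever: 0 = raised 60 degrees above the bar, leaning to the gauge's +y; 1.047 = fully down, level along the bar, at its stop. Starts at 0 to 0.2, stays where left. Takes 0.22 N m to turn, rising to 0.37 N m at the end as its cam clamps the rod. Pivot axis along the gauge's x, 30 mm to +y of the rod's axis, 30 mm above the gauge's origin.
- lever_end (a point): middle of the lever's rounded thumb end (18 mm in diameter, 14 mm wide), 74 mm from the pivot; the arm of the lever is 13 mm wide and 8 mm thick. Fully down this point lies 104 mm to +y of the rod's axis, 30 mm above the gauge's origin.
- glove_box: bystander: carton of gloves, 125 x 230 x 65 mm, flat on the table; origin under its centre
- towel_roll: bystander: paper towel roll standing on end, 116 mm in diameter, 275 mm high; origin under its centre
- serving_spoon: bystander: serving spoon 300 mm long, lying on the table
Things that resemble listed ones, but are neither listed nor needed, are in the scene too. Of the things like the gauge, leave any that is green or red; of the rest the larger one is meant.

How it is judged:
By the outcome, as a careful person would: the job done as asked, in the order asked, and still so for the second after the job is handed in, with the robot touching nothing.
It also fails if it takes over 48 s, if anything falls off the work surface, if the arm or the gripper's body presses on something with over 40 N, if the wrist force passes 120 N, or if a joint passes its speed limit or range.

## Working session

There is one attempt and no reset: what is moved stays moved. The work goes in short steps, Python scripts to look and compute and a tool call to move; the robot and the scene stay as the last step left them, time stands still between calls to the robot, and variables do not carry over. Pictures are saved under pics/ and viewed, at most 10 in all, crops included, and the job is handed in when it is done.

Besides the shell and the picture viewer there is one more tool, called by a JSON object that holds its "op" and its "data", one argument or row to a line. step_arm: Moves the arm, as the interface text tells. Its arguments: {"type":"object","properties":{"rows":{"type":"array","items":{"type":"number"}},"grip_force":{"type":"number"}},"required":["rows"]}

```bash
mkdir -p pics
python3 - <<'E'
from workcell import *
import cv2,pickle
s=get_state();print(s['tool_pos'],s['eef_rot'],s['opening'],bot.nose_length,s['time'])
d={n:get_image(n) for n in('side','top')}
pickle.dump(d,open('d0.pkl','wb'))
for n in d:
    cv2.imwrite(f'pics/{n}0.png',d[n]['image'][...,::-1]); print(n,d[n]['fx'],d[n]['R'].round(3).tolist() if hasattr(d[n]['R'],'round') else d[n]['R'],d[n]['t'])
E
```

```text
[ 0.24781472 -0.51831486  0.25982729] [-8.54590056e-04  9.75261270e-01  2.21053669e-01 -3.14703100e-05] 0.08816850626724244 0.022 0.0
side 392.7599776799898 [[-0.825, -0.565, 0.013], [-0.317, 0.444, -0.838], [0.468, -0.695, -0.546]] [0.34092119 0.31059257 1.28207845]
top 431.8364199539588 [[-0.012, -1.0, 0.008], [-0.997, 0.011, -0.082], [0.082, -0.009, -0.997]] [-0.01454458  0.46914256  1.51334586]
```

View pics/top0.png

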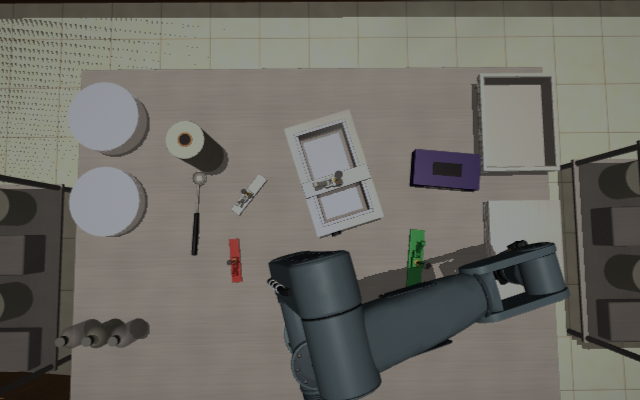

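View pics/side0.png

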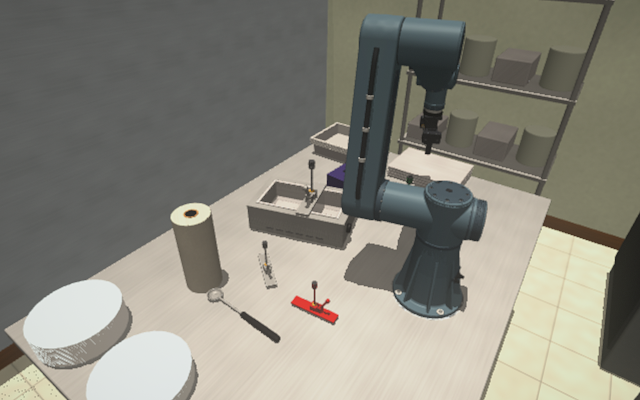

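The top view shows four gauge-like things. One is steel and spans the well at (335,180), one is a smaller grey one on the table at (249,195), one is red at (235,260) and one is green at (416,257). The target is the one on the well: it is neither red nor green, it is the larger of the other two, and it lies across the pan. I'll confirm this in an enlarged crop.

Run:
```python
import cv2,pickle,numpy as np
d=pickle.load(open('d0.pkl','rb'))
a=d['top']['image'][100:245,225:390,::-1]; b=d['side']['image'][150:250,240:365,::-1]
a=cv2.resize(a,None,fx=2.6,fy=2.6,interpolation=cv2.INTER_CUBIC);a=cv2.resize(a,(429,377))
b=cv2.resize(b,(370,296),interpolation=cv2.INTER_CUBIC)
c=np.zeros((377,800,3),np.uint8);c[:,:429]=a;c[:296,430:]=b
cv2.imwrite('pics/c1.png',c)
```

```text
(no output)
```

View pics/c1.png

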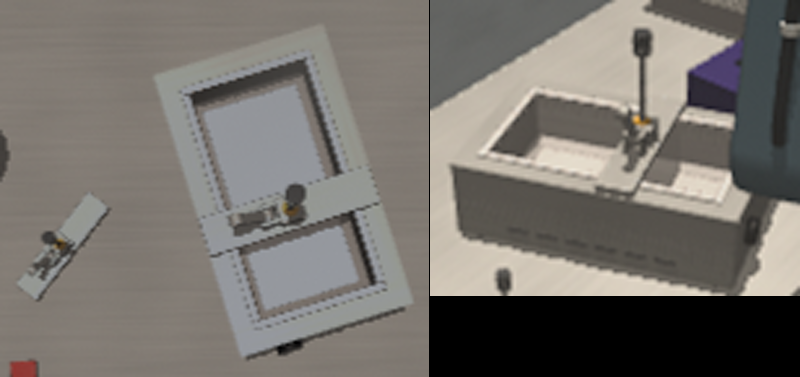

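The crop confirms it. The large steel gauge sits across the pan, with its lever pointing to image left (about world +y). Its knob is near top pixel (338,175) and side pixel (312,164).

```bash
cat > h.py <<'E'
import cv2,pickle,numpy as np
from workcell import *
def ray(c,uv):
    R=np.array(c['R']);t=np.array(c['t'])
    return -R.T@t, R.T@np.array([(uv[0]-c['cx'])/c['fx'],(uv[1]-c['cy'])/c['fy'],1])
def onz(c,uv,z):
    o,r=ray(c,uv); return o+r*(z-o[2])/r[2]
def tri(c1,u1,c2,u2):
    o1,r1=ray(c1,u1);o2,r2=ray(c2,u2)
    k=np.linalg.lstsq(np.c_[r1,-r2],o2-o1,rcond=None)[0]
    p,q=o1+k[0]*r1,o2+k[1]*r2
    return (p+q)/2,np.linalg.norm(p-q)
def proj(c,X):
    p=np.array(c['R'])@X+np.array(c['t']);return np.array([c['cx']+c['fx']*p[0]/p[2],c['cy']+c['fy']*p[1]/p[2]])
def blob(c,x0,y0,x1,y1,f):
    m=f(c['image'][y0:y1,x0:x1].astype(int)).astype(np.uint8)
    n,_,s,g=cv2.connectedComponentsWithStats(m)
    return [(s[i].tolist(),(g[i]+[x0,y0]).round(1).tolist()) for i in range(1,n) if s[i,4]>8]
E
python3 - <<'E'
from h import *
d=pickle.load(open('d0.pkl','rb'));T,S=d['top'],d['side']
dark=lambda a:a.max(2)<85
print(blob(T,328,165,348,190,dark)); 
print(blob(S,303,155,320,175,dark))
print(tri(T,(338.3,174.5),S,(311.8,164.3)))
cr=lambda u,v:(225+u/2.6,100+v/2.6)
W=np.array([onz(T,cr(*p),.12) for p in[(155,75),(322,27),(411,302),(243,356)]]);print(W.round(3),W.mean(0),np.linalg.norm(W-np.roll(W,-1,0),axis=1))
B=np.array([onz(T,cr(*p),.133) for p in[(372,168),(381,205),(212,255),(199,218)]]);print(B.round(3),B.mean(0),np.linalg.norm(B-np.roll(B,-1,0),axis=1))
for a,b in((1,0),(2,3)): e=W[a]-W[b];print('W short',np.degrees(np.arctan2(*(-e[1::-1]))))
for a,b in((0,1),(3,2)): e=W[a]-W[b];print('W long',np.degrees(np.arctan2(e[1],e[0])))
for a,b in((3,0),(2,1)): e=B[a]-B[b];print('B y',np.degrees(np.arctan2(e[1],e[0])))
E
```

```text
[([0, 6, 14, 17, 92], [337.6, 178.6])]
[([6, 5, 6, 15, 48], [311.1, 165.0])]
(array([ 0.51447417, -0.07311563,  0.27426528]), np.float64(0.002683098718814813))
[[ 0.693  0.098  0.12 ]
 [ 0.754 -0.119  0.12 ]
 [ 0.396 -0.226  0.12 ]
 [ 0.33  -0.012  0.12 ]] [ 0.54325077 -0.06500447  0.12      ] [0.22525703 0.37357779 0.22433714 0.37876147]
[[ 0.567 -0.179  0.133]
 [ 0.519 -0.189  0.133]
 [ 0.458  0.026  0.133]
 [ 0.505  0.042  0.133]] [ 0.51211044 -0.07506006  0.133     ] [0.04865414 0.22355225 0.04983022 0.22901612]
W short 105.74680863955695
W short 107.06676463599074
W long 105.74680863955695
W long 107.06676463599074
B y 105.59695089399611
B y 105.89858793824217
```

{"op": "step_arm", "data": {
  "rows": [1,0,0,-30,0,0,0,1,0,0,-30,0,0,0,1,0,0,-30,0,0,0,1,0,0,-30,0,0,0,1,24,-16,0,0,0,0,1,24,-16,0,0,0,0,1,24,-16,0,0,0,0,1,24,-16,0,0,0,0,1,24,-16,0,0,0,0,1,24,-16,0,0,0,0],
  "grip_force": 10
}}

```text
time: 0.93
tool_pos: [0.3368, -0.3687, 0.3803]
eef_rot: [-0.0, 0.975, 0.221, -0.0]
ft_force: [0.6, -0.3, 0.5]
opening: 0.0235
finger_force: 0.0
```

{"op": "step_arm", "data": {
  "rows": [1,24,-16,0,0,0,0,1,24,-16,0,0,0,0,1,24,-16,0,0,0,0,1,24,-16,0,0,0,0,1,24,-16,0,0,0,0,1,24,-16,0,0,0,0,1,24,-16,0,0,0,0,1,24,-16,0,0,0,0,1,24,-16,0,0,0,0,1,24,-16,0,0,0,0]
}}

```text
time: 1.77
tool_pos: [0.4844, -0.1208, 0.3804]
eef_rot: [-0.0, 0.975, 0.221, -0.0]
ft_force: [0.8, -0.2, 0.1]
opening: 0.0005
finger_force: 0.0
```

{"op": "step_arm", "data": {
  "rows": [1,23,-15,0,0,0,0,1,23,-15,0,0,0,0,1,0,0,0,0,0,-0.117,1,0,0,0,0,0,-0.117,1,0,0,0,0,0,-0.117,1,0,0,0,0,0,-0.117,1,0,0,0,0,0,-0.117,1,0,0,0,0,0,-0.117,1,0,0,0,0,0,-0.117,1,0,0,0,0,0,-0.117]
}}

```text
time: 2.6
tool_pos: [0.5124, -0.0752, 0.3802]
eef_rot: [-0.0, 0.769, 0.639, -0.0]
ft_force: [0.5, -0.1, 0.5]
opening: 0.0005
finger_force: 0.0
```

{"op": "step_arm", "data": {
  "rows": [1,0,0,0,0,0,-0.117,1,0,0,0,0,0,-0.117,1,0,0,0,0,0,-0.117,1,0,0,0,0,0,-0.117,1,0,0,0,0,0,0,1,0,0,0,0,0,0]
}}

```text
time: 3.1
tool_pos: [0.5125, -0.0753, 0.3804]
eef_rot: [-0.0, 0.603, 0.797, -0.0]
ft_force: [-0.1, -0.6, 0.4]
opening: 0.0004
finger_force: 0.0
```

Run:
```python
from h import *
s=get_state();print(s['time'],s['tool_pos'],s['eef_rot'],s['opening'],s['ft_force'],s['qpos'])
c=get_image('wrist');pickle.dump(c,open('w1.pkl','wb'));cv2.imwrite('pics/w1.png',c['image'][...,::-1])
for z in(.124,.274,.289):print(z,proj(c,np.array([.5135,-.0735,z])))
S=get_image('side');pickle.dump(S,open('s1.pkl','wb'))
```

```text
3.1 [ 0.51245607 -0.07530322  0.38037662] [-3.43370620e-04  6.03343984e-01  7.97480980e-01 -7.32509691e-05] 0.0004003769322940786 [-0.07718931 -0.55496582  0.39422327] [-3.75365303e-01 -2.40637145e-02  1.58732840e+00  4.36104047e-05
  1.57902881e+00 -6.50785844e-01]
0.124 [324.25074721 163.93211563]
0.274 [325.94866495 201.08000499]
0.289 [326.23898833 207.43184439]
```

View pics/w1.png

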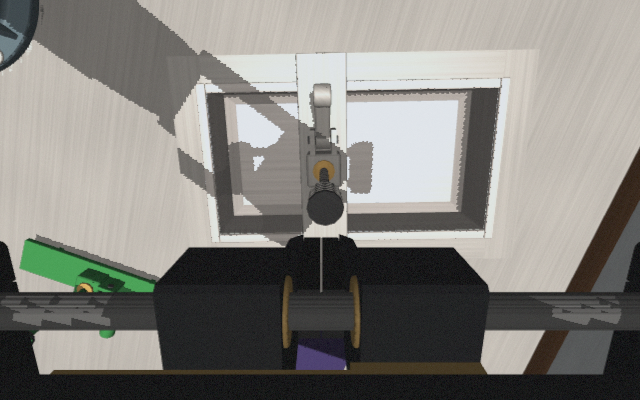

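The knob's top is seen at (325,208), against a predicted (326,207), and the bar runs straight along the tool's x. The lever thumb end is at (322,92).

My plan is to hold the knob with the lightest grip, so the fingers slip on it before the floor can be loaded hard. First I open partway and lower over the knob.

{"op": "step_arm", "data": {
  "rows": [0.1,1.5,1,0,0,0,0,0.1,0,0,0,0,0,0,0.1,0,0,0,0,0,0,0.1,0,0,10,0,0,0,0.1,0,0,10,0,0,0,0.1,0,0,10,0,0,0,0.1,0,0,10,0,0,0,0.1,0,0,10,0,0,0,0.1,0,0,0,0,0,0],
  "grip_force": 3
}}

```text
time: 3.95
tool_pos: [0.512, -0.0732, 0.3275]
eef_rot: [-0.002, 0.602, 0.799, -0.001]
ft_force: [-0.1, 0.9, -0.2]
opening: 0.0393
finger_force: 0.0
```

Run:
```python
from h import *
s=get_state();print(s['tool_pos'],s['opening'])
c=get_image('wrist');cv2.imwrite('pics/w2.png',c['image'][...,::-1])
p=np.array(s['tool_pos'])
for z in(.289,.274):print(z,proj(c,np.array([p[0],p[1],z])), proj(c,np.array([.5135,-.0735,z])),c['fx'])
```

```text
[ 0.51199288 -0.07323063  0.32752397] 0.039271441028603596
0.289 [324.86199734 241.17579464] [327.64391253 242.45718773] 352.64057566077287
0.274 [324.6894941  230.58506673] [327.25764509 231.77726929] 352.64057566077287
```

View pics/w2.png

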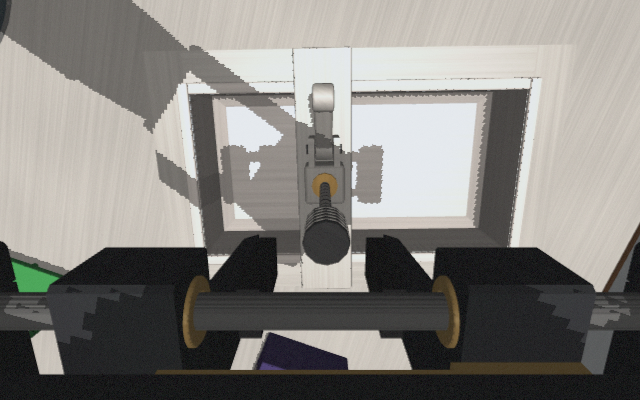

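The knob centre is at column 326 and the midpoint between the fingers is at about 321.5, so the fingers sit roughly 2 mm to its left. I'll shift +y by 2 mm, lower and close lightly.

{"op": "step_arm", "data": {
  "rows": [0.1,0,1,0,0,0,0,0.1,0,1,8,0,0,0,0.1,0,0,8,0,0,0,0.1,0,0,8,0,0,0,0.1,0,0,8,0,0,0,0.1,0,0,8,0,0,0,0.1,0,0,5,0,0,0,0.1,0,0,0,0,0,0]
}}

```text
time: 4.67
tool_pos: [0.5143, -0.0728, 0.284]
eef_rot: [-0.001, 0.602, 0.799, -0.0]
ft_force: [-0.5, 0.2, -0.5]
opening: 0.0397
finger_force: 0.0
```

{"op": "step_arm", "data": {
  "rows": [0.3,0,0,0,0,0,0,0.4,0,0,0,0,0,0,0.45,0,0,0,0,0,0,0.5,0,0,0,0,0,0,0.55,0,0,0,0,0,0,0.6,0,0,0,0,0,0,0.7,0,0,0,0,0,0,0.7,0,0,0,0,0,0],
  "grip_force": 3
}}

```text
time: 5.33
tool_pos: [0.5151, -0.0733, 0.286]
eef_rot: [0.0, 0.602, 0.799, -0.0]
ft_force: [-1.8, -1.1, 1.2]
opening: 0.0238
finger_force: 3.0
```

{"op": "step_arm", "data": {
  "rows": [0.7,0,0,1,0,0,0,0.7,0,0,1,0,0,0,0.7,0,0,1,0,0,0,0.7,0,0,1,0,0,0,0.7,0,0,1,0,0,0,0.7,0,0,1,0,0,0]
}}

```text
time: 5.83
tool_pos: [0.5151, -0.0732, 0.2796]
eef_rot: [0.0, 0.602, 0.799, -0.0]
ft_force: [-2.2, -1.3, 2.7]
opening: 0.0238
finger_force: 3.0
```

Run:
```python
from h import *
s=get_state();print(s['tool_pos'],s['opening'],s['ft_force'],s['finger_force'])
c=get_image('wrist');cv2.imwrite('pics/w3.png',c['image'][...,::-1])
S0=pickle.load(open('d0.pkl','rb'))['side'];S=get_image('side');pickle.dump(S,open('s2.pkl','wb'))
```

```text
[ 0.51508475 -0.07320821  0.2795827 ] 0.023809325609299145 [-2.16182904 -1.29800889  2.68308684] 3.001200424041599
```

View pics/w3.png

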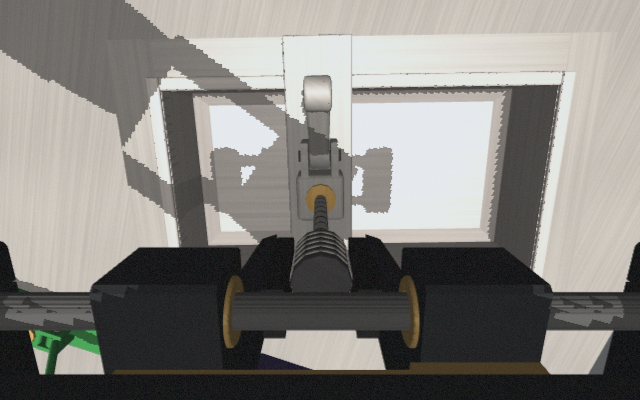

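The knob (320,265) is held between the fingers with a 2.5 N side load. I'll ease the tool by −0.7 mm in y to remove that, then continue down and watch the force.

{"op": "step_arm", "data": {
  "rows": [0.7,0,-0.4,0,0,0,0,0.7,0,-0.3,0,0,0,0,0.7,0,0,1,0,0,0,0.7,0,0,1,0,0,0,0.7,0,0,1,0,0,0,0.7,0,0,1,0,0,0,0.7,0,0,1,0,0,0,0.7,0,0,1,0,0,0]
}}

```text
time: 6.6
tool_pos: [0.5146, -0.0733, 0.2738]
eef_rot: [0.0, 0.602, 0.799, 0.0]
ft_force: [1.2, -2.9, 2.5]
opening: 0.0239
finger_force: 3.0
```

Run:
```python
from h import *
s=get_state();print(s['tool_pos'],s['opening'],s['ft_force'])
T=get_image('side')
d=pickle.load(open('d0.pkl','rb'))['side'];S2=pickle.load(open('s2.pkl','rb'))
dark=lambda a:a.max(2)<85
for c in(d,S2,T):print(blob(c,295,140,330,200,dark))
im=np.hstack([cv2.resize(x['image'][110:220,270:350,::-1],(260,358)) for x in(d,S2,T)]);cv2.imwrite('pics/k.png',im)
```

```text
[ 0.51460476 -0.07334592  0.273799  ] 0.023859793993042756 [ 1.16229495 -2.9304805   2.54354222]
[([20, 6, 15, 11, 86], [322.2, 150.6]), ([14, 20, 6, 31, 64], [311.1, 169.4]), ([32, 35, 3, 11, 33], [328.0, 180.0]), ([10, 48, 5, 8, 20], [307.0, 191.9]), ([11, 54, 11, 6, 28], [311.7, 197.1])]
[([0, 0, 35, 50, 625], [312.4, 152.3]), ([32, 35, 3, 11, 33], [328.0, 180.0]), ([10, 50, 5, 6, 20], [307.2, 192.4]), ([16, 52, 6, 8, 22], [313.5, 196.0])]
[([0, 0, 35, 50, 666], [312.2, 152.8]), ([32, 35, 3, 11, 33], [328.0, 180.0]), ([10, 48, 5, 8, 22], [307.1, 192.1]), ([16, 52, 6, 8, 24], [313.6, 196.1])]
```

View pics/k.png

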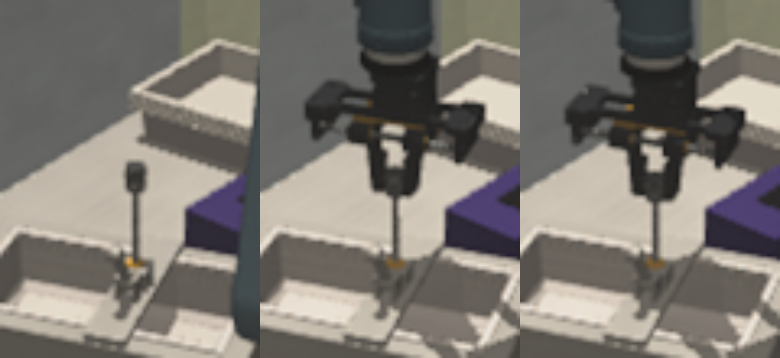

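The knob stays in the fingers and the rod slides down at about 2.5 N. I'll continue.

{"op": "step_arm", "data": {
  "rows": [0.7,-0.4,0,1,0,0,0,0.7,0,0,1,0,0,0,0.7,0,0,1,0,0,0,0.7,0,0,1,0,0,0,0.7,0,0,1,0,0,0,0.7,0,0,1,0,0,0,0.7,0,0,1,0,0,0,0.7,0,0,1,0,0,0,0.7,0,0,1,0,0,0,0.7,0,0,1,0,0,0]
}}

```text
time: 7.48
tool_pos: [0.5145, -0.0735, 0.2636]
eef_rot: [-0.0, 0.602, 0.799, 0.0]
ft_force: [0.5, 1.1, 2.6]
opening: 0.024
finger_force: 3.0
```

{"op": "step_arm", "data": {
  "rows": [0.7,0,0,1,0,0,0,0.7,0,0,1,0,0,0,0.7,0,0,1,0,0,0,0.7,0,0,1,0,0,0,0.7,0,0,1,0,0,0,0.7,0,0,1,0,0,0,0.7,0,0,1,0,0,0,0.7,0,0,1,0,0,0,0.7,0,0,1,0,0,0,0.7,0,0,1,0,0,0]
}}

```text
time: 8.32
tool_pos: [0.5145, -0.0735, 0.2536]
eef_rot: [-0.0, 0.602, 0.799, 0.0]
ft_force: [1.4, 4.0, 2.5]
opening: 0.0236
finger_force: 3.0
```

{"op": "step_arm", "data": {
  "rows": [0.7,0.2,0,1,0,0,0,0.7,0,0,1,0,0,0,0.7,0,0,1,0,0,0,0.7,0,0,1,0,0,0,0.7,0,0,1,0,0,0,0.7,0,0,1,0,0,0,0.7,0,0,1,0,0,0,0.7,0,0,1,0,0,0]
}}

```text
time: 8.98
tool_pos: [0.5145, -0.0735, 0.2457]
eef_rot: [0.0, 0.602, 0.799, 0.0]
ft_force: [1.1, 2.6, 1.0]
opening: 0.0239
finger_force: 3.0
```

Run:
```python
from h import *
c=get_image('wrist');S=get_image('side')
a=cv2.resize(c['image'][40:400,120:520,::-1],(400,360));b=cv2.resize(S['image'][120:220,260:360,::-1],(360,360),interpolation=cv2.INTER_CUBIC)
cv2.imwrite('pics/m.png',np.hstack([a,b]))
```

```text
(no output)
```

View pics/m.png

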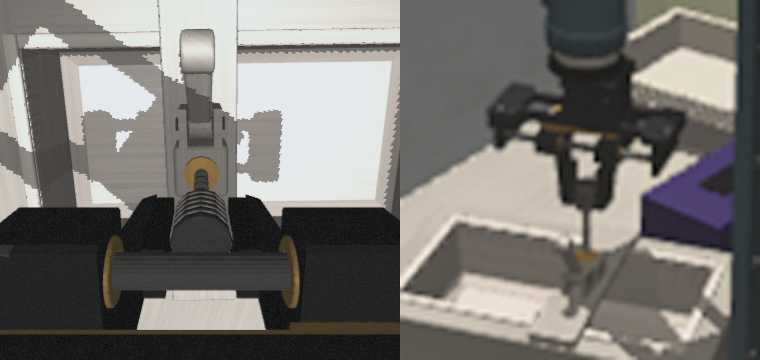

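The knob is still in the same place in the fingers and the rod is following. From here I track knob slip numerically in the wrist view by template matching.

{"op": "step_arm", "data": {
  "rows": [0.7,0,0,1,0,0,0,0.7,0,0,1,0,0,0,0.7,0,0,1,0,0,0,0.7,0,0,1,0,0,0,0.7,0,0,1,0,0,0,0.7,0,0,1,0,0,0]
}}

```text
time: 9.58
tool_pos: [0.5145, -0.0735, 0.2397]
eef_rot: [0.0, 0.602, 0.799, 0.0]
ft_force: [0.9, 2.2, 2.3]
opening: 0.024
finger_force: 3.0
```

```bash
cat >> h.py <<'E'
def slip():
    s=get_state();c=get_image('wrist')['image']
    w=cv2.imread('pics/w3.png')[...,::-1]
    t=np.ascontiguousarray(w[240:290,296:346])
    r=cv2.matchTemplate(np.ascontiguousarray(c[215:325,281:361]),t,cv2.TM_CCOEFF_NORMED);_,v,_,l=cv2.minMaxLoc(r)
    print(s['time'],s['tool_pos'],s['ft_force'].round(2) if hasattr(s['ft_force'],'round') else s['ft_force'],'shift',l[0]-15,l[1]-25,round(v,3))
E
python3 -c "from h import *;slip()"
```

```text
9.5833 [ 0.51450454 -0.0735014   0.23966437] [0.92 2.16 2.3 ] shift 0 0 0.889
```

{"op": "step_arm", "data": {
  "rows": [0.7,0,0,1,0,0,0,0.7,0,0,1,0,0,0,0.7,0,0,1,0,0,0,0.7,0,0,1,0,0,0,0.7,0,0,1,0,0,0,0.7,0,0,1,0,0,0]
}}

```text
time: 10.13
tool_pos: [0.5145, -0.0735, 0.2336]
eef_rot: [0.0, 0.602, 0.799, 0.0]
ft_force: [1.4, 1.5, 2.3]
opening: 0.0237
finger_force: 3.0
```

```bash
python3 -c "from h import *;slip()"
```

```text
10.1333 [ 0.51446818 -0.07349375  0.23360193] [1.38 1.51 2.3 ] shift 0 0 0.881
```

{"op": "step_arm", "data": {
  "rows": [0.7,0,0,1,0,0,0,0.7,0,0,1,0,0,0,0.7,0,0,1,0,0,0,0.7,0,0,1,0,0,0]
}}

```text
time: 10.52
tool_pos: [0.5145, -0.0735, 0.2296]
eef_rot: [0.0, 0.602, 0.799, 0.0]
ft_force: [1.5, 2.0, 2.0]
opening: 0.0239
finger_force: 3.0
```

```bash
python3 -c "from h import *;slip()"
```

```text
10.5167 [ 0.514486   -0.07347664  0.22961716] [1.54 1.98 1.99] shift 0 0 0.886
```

{"op": "step_arm", "data": {
  "rows": [0.7,0,0,1,0,0,0,0.7,0,0,1,0,0,0,0.7,0,0,1,0,0,0,0.7,0,0,1,0,0,0]
}}

```text
time: 10.9
tool_pos: [0.5145, -0.0735, 0.2256]
eef_rot: [0.0, 0.602, 0.799, 0.0]
ft_force: [2.3, 2.1, 2.6]
opening: 0.0234
finger_force: 3.0
```

{"op": "step_arm", "data": {
  "rows": [0.7,0,0,1,0,0,0,0.7,0,0,1,0,0,0,0.7,0,0,1,0,0,0]
}}

```text
time: 11.15
tool_pos: [0.5145, -0.0735, 0.2226]
eef_rot: [0.0, 0.602, 0.799, 0.0]
ft_force: [1.2, 2.3, 2.1]
opening: 0.0239
finger_force: 3.0
```

```bash
python3 -c "from h import *;slip()"
```

```text
11.15 [ 0.51448748 -0.07346039  0.22264817] [1.24 2.29 2.1 ] shift 0 0 0.888
```

{"op": "step_arm", "data": {
  "rows": [0.7,0,0,1,0,0,0,0.7,0,0,1,0,0,0,0.7,0,0,1,0,0,0]
}}

```text
time: 11.45
tool_pos: [0.5145, -0.0735, 0.2197]
eef_rot: [0.0, 0.602, 0.799, 0.0]
ft_force: [2.2, 2.4, 1.4]
opening: 0.0237
finger_force: 3.0
```

{"op": "step_arm", "data": {
  "rows": [0.7,0,0,1,0,0,0,0.7,0,0,1,0,0,0,0.7,0,0,1,0,0,0]
}}

```text
time: 11.7
tool_pos: [0.5146, -0.0737, 0.2169]
eef_rot: [0.0, 0.602, 0.799, -0.0]
ft_force: [1.0, 0.7, 3.5]
opening: 0.0237
finger_force: 3.0
```

```bash
python3 -c "from h import *;slip()"
```

```text
11.7 [ 0.51462121 -0.07369283  0.21692786] [0.98 0.73 3.51] shift 0 0 0.895
```

Force is rising to 3.5 N and the position is lagging slightly, so this may be the floor. I'll probe further in small steps.

{"op": "step_arm", "data": {
  "rows": [0.7,0,0,0.5,0,0,0,0.7,0,0,0.5,0,0,0]
}}

```text
time: 11.92
tool_pos: [0.5146, -0.0738, 0.216]
eef_rot: [0.0, 0.602, 0.799, -0.0]
ft_force: [1.8, 0.8, 3.5]
opening: 0.0239
finger_force: 3.0
```

{"op": "step_arm", "data": {
  "rows": [0.7,0,0,0.5,0,0,0,0.7,0,0,0.5,0,0,0]
}}

```text
time: 12.08
tool_pos: [0.5146, -0.0737, 0.2149]
eef_rot: [0.0, 0.602, 0.799, -0.0]
ft_force: [1.3, 0.1, 4.4]
opening: 0.0239
finger_force: 3.0
```

```bash
python3 -c "from h import *;slip()"
```

```text
12.0833 [ 0.51460077 -0.07368817  0.21486902] [1.29 0.15 4.37] shift 0 2 0.85
```

{"op": "step_arm", "data": {
  "rows": [0.7,0,0,0.5,0,0,0,0.7,0,0,0.5,0,0,0,0.7,0,0,0.5,0,0,0,0.7,0,0,0.5,0,0,0]
}}

```text
time: 12.47
tool_pos: [0.5145, -0.0735, 0.2127]
eef_rot: [0.0, 0.602, 0.799, 0.0]
ft_force: [2.0, 0.6, 3.4]
opening: 0.024
finger_force: 3.0
```

```bash
python3 -c "from h import *;slip()"
```

```text
12.4667 [ 0.51451149 -0.07346361  0.21267132] [1.98 0.64 3.39] shift 0 5 0.755
```

At TCP z ≈ 0.216 the force stopped rising at about 3.7 N and the fingers began to slip on the knob (shift 5 px). So the tip is on the floor, carrying under 2 N. The knob is then about 81 mm above the gauge origin, inside the 71–111 range. I'll release and rise.

{"op": "step_arm", "data": {
  "rows": [0.5,0,0,0,0,0,0,0.3,0,0,0,0,0,0,0.1,0,0,0,0,0,0,0.1,0,0,0,0,0,0,0.1,0,0,-5,0,0,0,0.1,0,0,-15,0,0,0,0.1,0,0,-15,0,0,0,0.1,0,0,-15,0,0,0,0.1,0,0,-15,0,0,0,0.1,0,0,-15,0,0,0]
}}

```text
time: 13.35
tool_pos: [0.5141, -0.0734, 0.2935]
eef_rot: [-0.0, 0.602, 0.799, -0.0]
ft_force: [-0.4, -0.7, 0.4]
opening: 0.0399
finger_force: 0.0
```

{"op": "step_arm", "data": {
  "rows": [1,12,0,0,0,0,0,1,12,0,0,0,0,0,1,12,0,0,0,0,0,1,12,0,0,0,0,0,1,12,0,0,0,0,0,1,12,0,0,0,0,0,1,0,0,0,0,0,0],
  "grip_force": 10
}}

```text
time: 13.93
tool_pos: [0.4937, -0.0018, 0.2923]
eef_rot: [-0.001, 0.601, 0.799, 0.0]
ft_force: [-0.2, -0.7, 0.8]
opening: 0.0002
finger_force: 0.0
```

Run:
```python
from h import *
s=get_state();p=np.array(s['tool_pos']);print(s['time'],p,s['ft_force'],s['opening'])
T=get_image('side');c=get_image('wrist')
o=np.array([.5135,-.0735,.124]);y=np.array([-.276,.961,0])
for q in(0,.1,.2):
    X=o+y*(.030+.074*np.cos(1.047-q))+[0,0,.03+.074*np.sin(1.047-q)];print(q,X.round(4),proj(c,X),proj(T,X))
print('knob',proj(c,o+[0,0,.081]),proj(T,o+[0,0,.081]))
a=cv2.resize(c['image'][100:400,160:480,::-1],(400,375));b=cv2.resize(T['image'][130:220,260:350,::-1],(375,375),interpolation=cv2.INTER_CUBIC)
cv2.imwrite('pics/n.png',np.hstack([a,b]))
```

```text
13.9333 [ 0.49369085 -0.00176253  0.2922731 ] [-0.22251791 -0.72606974  0.7866095 ] 0.00024107307768451568
0 [ 0.495  -0.0091  0.2181] [322.47073496 227.97271335] [305.41748584 186.64898615]
0.1 [ 0.4933 -0.0031  0.2141] [322.48010561 215.95456199] [304.81980856 188.4735755 ]
0.2 [0.4917 0.0024 0.2094] [322.48426242 204.59597921] [304.26457331 190.38701389]
knob [322.13324547 314.18568192] [311.74567421 180.7112765 ]
```

View pics/n.png

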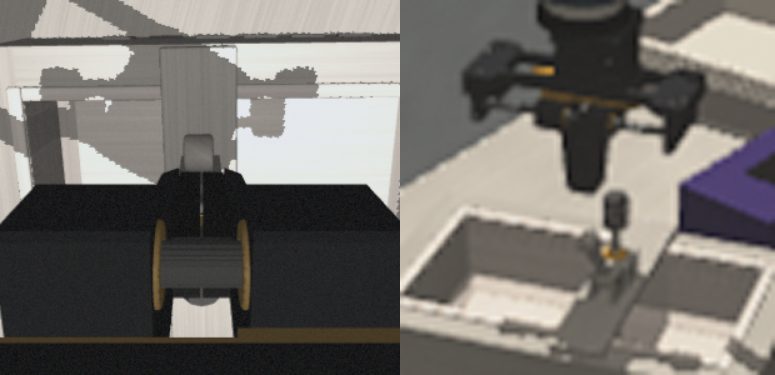

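The side view shows the knob at (311.6,180.4), against a predicted (311.7,180.7) for 81 mm, so the rod stayed down. The lever thumb end is near side pixel (306,188), an angle of about 0.1, directly under the closed fingers. I'll now press it along its arc.

{"op": "step_arm", "data": {
  "rows": [1,0,0,11,0,0,0,1,0,0,11,0,0,0,1,0,0,11,0,0,0,1,0,0,11,0,0,0,1,0,0,3,0,0,0]
}}

```text
time: 14.45
tool_pos: [0.4941, -0.0027, 0.2452]
eef_rot: [-0.002, 0.602, 0.798, 0.001]
ft_force: [-9.6, 10.2, 26.2]
opening: 0.0007
finger_force: 13.1
```

{"op": "step_arm", "data": {
  "rows": [1,3.5,0,2.8,0,0,0,1,3.5,0,2.8,0,0,0,1,3.2,0,3.2,0,0,0,1,3.2,0,3.2,0,0,0,1,2.8,0,3.5,0,0,0,1,2.8,0,3.5,0,0,0]
}}

```text
time: 14.95
tool_pos: [0.4893, 0.0152, 0.2269]
eef_rot: [-0.001, 0.602, 0.799, 0.001]
ft_force: [-2.8, 4.9, 8.4]
opening: 0.0007
finger_force: 4.6
```

{"op": "step_arm", "data": {
  "rows": [1,2.3,0,3.9,0,0,0,1,2.3,0,3.9,0,0,0,1,1.8,0,4.1,0,0,0,1,1.8,0,4.1,0,0,0]
}}

```text
time: 15.28
tool_pos: [0.4871, 0.0227, 0.2104]
eef_rot: [-0.001, 0.602, 0.799, 0.001]
ft_force: [-1.6, 3.8, 7.3]
opening: 0.0006
finger_force: 3.4
```

The lever is turning at about 8 N. Now for the rest of the arc.

{"op": "step_arm", "data": {
  "rows": [1,1.3,0,4.3,0,0,0,1,1.3,0,4.3,0,0,0,1,0.8,0,4.4,0,0,0,1,0.7,0,4.4,0,0,0,1,0.2,0,3,0,0,0]
}}

```text
time: 15.7
tool_pos: [0.4858, 0.0267, 0.1896]
eef_rot: [-0.001, 0.602, 0.798, 0.001]
ft_force: [-1.4, 4.3, 5.4]
opening: 0.0007
finger_force: 2.9
```

{"op": "step_arm", "data": {
  "rows": [1,0,0,1.5,0,0,0,1,0,0,1.5,0,0,0]
}}

```text
time: 15.87
tool_pos: [0.4858, 0.0266, 0.1867]
eef_rot: [-0.001, 0.602, 0.798, 0.0]
ft_force: [-0.4, 3.6, 4.5]
opening: 0.0006
finger_force: 2.9
```

{"op": "step_arm", "data": {
  "rows": [1,0,0,0.7,0,0,0,1,0,0,0.5,0,0,0]
}}

```text
time: 16.03
tool_pos: [0.4858, 0.0266, 0.1855]
eef_rot: [-0.001, 0.602, 0.798, 0.0]
ft_force: [-1.8, 3.9, 5.7]
opening: 0.0005
finger_force: 2.9
```

{"op": "step_arm", "data": {
  "rows": [1,0,0,0.5,0,0,0,1,0,0,0.5,0,0,0]
}}

```text
time: 16.2
tool_pos: [0.4859, 0.0266, 0.1849]
eef_rot: [-0.001, 0.602, 0.798, 0.001]
ft_force: [-3.5, 4.2, 10.9]
opening: 0.0004
finger_force: 5.7
```

{"op": "step_arm", "data": {
  "rows": [1,0,0,0.4,0,0,0,1,0,0,0.4,0,0,0]
}}

```text
time: 16.37
tool_pos: [0.486, 0.0267, 0.1847]
eef_rot: [-0.001, 0.602, 0.798, 0.001]
ft_force: [-5.3, 5.1, 15.2]
opening: 0.0006
finger_force: 7.8
```

The force rises sharply at TCP z = 0.185, exactly the height predicted for the lever's stop. I'll retreat and check.

{"op": "step_arm", "data": {
  "rows": [1,0,0,-1,0,0,0,1,0,0,-5,0,0,0,1,0,0,-20,0,0,0,1,0,0,-30,0,0,0,1,0,0,-30,0,0,0,1,0,0,-30,0,0,0,1,-30,0,-30,0,0,0,1,-30,0,-30,0,0,0,1,-30,0,0,0,0,0,1,0,0,0,0,0,0]
}}

```text
time: 17.2
tool_pos: [0.5121, -0.0642, 0.3606]
eef_rot: [0.002, 0.604, 0.797, -0.0]
ft_force: [-0.4, -0.9, 0.2]
opening: 0.0008
finger_force: 0.0
```

Run:
```python
from h import *
s=get_state();print(s['time'],s['tool_pos'],s['ft_force'])
T=get_image('side');c=get_image('wrist')
o=np.array([.5135,-.0735,.124]);y=np.array([-.276,.961,0])
for q in(.85,.95,1.047):
    X=o+y*(.030+.074*np.cos(1.047-q))+[0,0,.03+.074*np.sin(1.047-q)];print(q,proj(c,X).round(1),proj(T,X).round(1))
print('knob',proj(c,o+[0,0,.081]),proj(T,o+[0,0,.081]))
for k in(1,-1): print('bar end',proj(c,o+y*.113*k+[0,0,.009]),proj(T,o+y*.113*k+[0,0,.009]))
a=cv2.resize(c['image'][0:320,160:480,::-1],(400,400));b=cv2.resize(T['image'][150:230,260:340,::-1],(400,400),interpolation=cv2.INTER_CUBIC)
cv2.imwrite('pics/z.png',np.hstack([a,b]))
```

```text
17.2 [ 0.51206894 -0.06415941  0.36057142] [-0.36308964 -0.93442694  0.20969721]
0.85 [321.9  71.8] [302.1 203.4]
0.95 [321.9  71.2] [302.  205.3]
1.047 [321.9  71.5] [302. 207.]
knob [322.47065298 200.79977688] [311.74567421 180.7112765 ]
bar end [321.81931619  63.13523469] [301.19541168 213.14590198]
bar end [322.59445967 282.17334716] [321.1645771  182.48569063]
```

View pics/z.png

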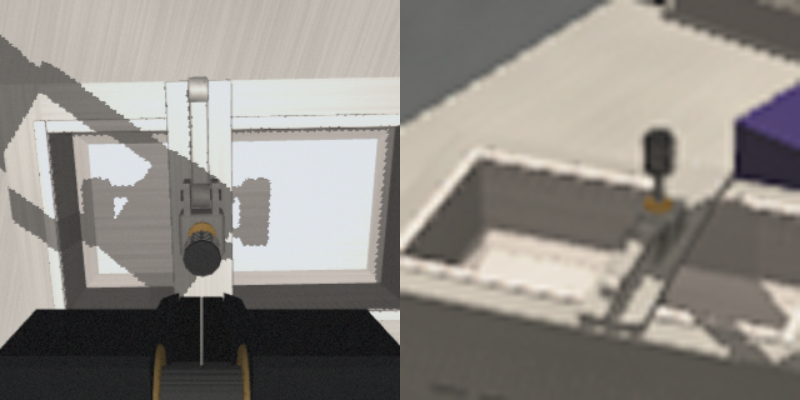

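The last picture shows the lever level along the bar, with its end at wrist pixel (318,70) against a predicted (322,71). The knob is unchanged at side pixel (311.6,180.4) and the bar lies flat and in place. I'm handing it in.

```bash
python3 -c "from workcell import *;print(job_done())"
```

```text
the job is handed in; nothing more can be done
None
```

The job is handed in: the rod tip rests on the pan floor (under about 2 N when the knob was released), the lever is fully down at its stop, and the gauge is still flat on the rim; first contact with the lever peaked at about 26 N, and the last picture shows the gauge in place and the knob at the same height.

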